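Brake the rolling computer stand, push its drive caddy home, release the brake

ROBOT

A 6-joint arm with a two-finger parallel gripper is mounted at the origin on the work surface. World frame = base frame: x ahead of the robot, y to its left, z up, the work surface at z = 0. Lengths are in m, angles in rad, forces in N, time in s.
With the tool pointing down it reaches from about 0.375 to 0.9 m from the base axis. Payload 3.1 kg.
Tool frame: the origin (TCP) lies midway between the tips of the shut fingers; the grasp point (between the pads) lies 19 mm behind it; z points along the fingers, y is the line along which they close (so a half turn about z gives the same grasp; the last joint's range is limited). The gripper opens to 85 mm and grips with 20 to 120 N. Pads are 22 mm wide; open, the fingers measure 114 mm over their backs; the gripper's body (76 mm by 85 mm) begins 54 mm behind the grasp point. The pads swing forward as they close: fully open they stand 13 mm farther back than shut.
Start: joints at [-1.385, 0.527, 1.433, -0, 1.181, -0.178], TCP at [0.223, -0.584, 0.231] pointing down, gripper open.
Joint ranges: [-3.08, 3.08], [-0.75, 2.2], [0.22, 2.44], [-1.43, 4.57], [0, 2.65], [-2.85, 2.85]. Speed limits (rad/s): [2.79, 2.79, 3.14, 3.14, 3.14, 3.14].

INTERFACE

Orientations are given as a unit quaternion [x, y, z, w].
In Python, from station import manip gives the robot as it stands.
- The arm moves only by the tool step_arm, never from a script. Its argument "targets" is text: rows parted by semicolons, each of 4 numbers parted by spaces: the shift along the tool's x, y, z in mm, then the turn about the tool's z in degrees. A call has 1 to 12 rows; each row is the pose to reach, as a shift and turn from the pose commanded when the call began, along the tool's axes at that moment; what a row does not reach only later rows make up. A row lasts 1/10 s, in which the tool goes at most 50 mm and 8.59 degrees, less where a joint would pass 70% of its speed; a pose out of reach is approached as far as the arm can. A call with a gripper value outside its range is refused whole. "gripper" is the closure, from 0 (fully open) to 1 (shut), set as the call begins (left out, the last holds). The fingers move at their own pace and stop on an object; "squeeze" is the grip in N (left out, the last holds). Time passes only in rows, so rows that repeat a pose let the fingers close. It gives the time, the measured TCP pose, the force, the opening and the grip force at its end, in the units of the state.
- manip.sense(): the state, without advancing time (a new reading comes with each control period).
- manip.snapshot(name): name is "scene" or "side" or "wrist"; returns the picture (480x640x3 uint8, red, green, blue); there is no depth.
- manip.get_calibration(name): a dict with "fov_y" (degrees; the focal length in pixels is half the picture's height over the tangent of half this angle, whatever the lens; pixels are square), "cx", "cy" (the principal point, pixels), "k1" (the pictures are not rectified: a ray, as slopes to the right and down, at radius r is drawn at 1 + k1 r^2 times it, then the intrinsics apply), "extrinsics" (4x4, takes a point from camera to world coordinates); the wrist camera has in their place "tool_from_camera" (4x4, takes a point from camera to tool coordinates, whose origin is the TCP and whose axes are the flange's). Camera axes: x right, y down, z forward; pixel columns grow to the right and rows downward; lengths in m; the calibration is good to about 2 mm. A picture is of the moment at which its call begins: read the wrist's pose just before it. get_calibration takes no time and is no camera call.
- manip.sign_off(): hands the job in; it is judged then, once.
Trained networks look in the newest picture that a camera, given by its name, has taken for a name from the list of things; names that differ only in an ending like _2 or _b are one class to them, and where a whole thing is asked for, a point or a joint stands for the part that bears it (a point fixed in the world has none). Each returns a list of dicts, best first, with "p" (0 to 1); they miss things now and then, are a little off and sometimes report something else, mostly with a low value. They report only what shows in the picture. A call takes as long as a camera call.
- manip.recognise(camera, query): "position" ([column, row] in pixels, amid what is visible of it).
- manip.masks_of(camera, query): "pixels" (480x640 bool, what is visible of it) and "position" ([column, row] in pixels, amid what is visible of it).
- manip.mark_of(camera, query): "position" ([column, row] in pixels: a listed point, or the origin of a listed thing).
The state is a dict: "t": time; "q": joint angles; "qd": joint speeds; "tau": joint torques, N m; "tcp_pos": TCP position; "tool_rot": TCP orientation; "force": force on the tool from outside, world axes, zero at the start; "ft_torque": the same for the moment, N m; "finger_gap": opening from 0.0 (shut) to 1.0 (fully open); "gripper_force": force on a finger pad.
Only numpy, scipy, OpenCV 4.12 (cv2) and the standard library are available. Lean on these libraries where they do the work, as an engineer would, in place of code of your own. Each camera call takes 0.05 s, during which the arm holds its last target. There are 200 camera calls.

TASK

The computer on the rolling stand has its drive caddy sticking out. Push the castor's brake pedal down firmly until the shoe bites and the stand holds (do not stamp on it), then press the caddy gently but fully home against its socket without letting the stand roll away, and finally flick the pedal all the way up again so that the stand is free to roll. Leave the things lying around it alone.

Things in the scene. Friction and masses are not known exactly. Their poses are not given: they have to be found in the camera images.
- trolley: Grey rolling stand, 380 x 260 mm, on 75 mm castors, carrying a flat dark computer (front face at x = -138, top 203 mm up). Origin on the table under its centre; own -x is the front, z up. It only rolls along its x, at 2 to 4 N when unbraked. Platform with rim: 100 to 121 mm high, front edge x = -190. The caddy (y = +30) and the brake pedal (y = -95) stick out in front.
- pedal_hinge (a point): The brake pedal's hinge pin, on the front castor of the stand's -y side: at x = -188.5, y = -95, z = 55.5 mm of the stand. The pin lies along y; this point has the stand's axes.
- pedal_toe (a point): Top centre of the pedal's grey toe pad (34 x 34, 10 mm thick); moves with it. At pedal angle q the pad slopes up to the front by a = 0.6 - q rad and this point is 58 cos a - 6 sin a mm in front of the pin and 58 sin a + 6 cos a mm above it. 30 mm are free beside the pad: press it from above; to raise it pinch its two sides from above.
- brake_pedal (a joint): Pedal angle, rad: 0 fully up (off), growing downwards, end 0.85. Stays where left; takes 6 to 11 N at the pad to move. The shoe meets the tyre somewhere from 0.33 to 0.67, depending on unseen tyre wear; from there the pad's force rises about 2 N per mm. 16 to 20 N on the pad sets the brake well; under 13 N it may slip, over 23 N the shoe may be overloaded.
- brake_shoe: Small rubber block (8 x 20 x 14 mm) below the pedal's hinge that is pressed on the front of the tyre when the pedal goes down. Origin at its face; hardly visible.
- brake_wheel: The braked castor's wheel, 75 mm across, 24 mm wide. Origin at its centre, 37.5 mm above the table; it turns as the stand rolls.
- caddy_face (a point): Centre of the flat front face of the drive caddy's black handle block (60 wide, 22 high, 18 mm deep), which stands on the aluminium bezel (112 x 34 x 8 mm); 175 mm above the table, at y = +30 mm of the stand. x of this point's axes points into the computer, z up.
- caddy (a joint): How far the caddy is from home, in m: 0 home (plug against the socket board; the handle's face then stands 27 mm in front of the computer's), larger further out. It slides in along the stand's x against 6 to 10 N of friction, stays where it is left, and stops hard at 0.
- socket_board: Socket board at the back of the caddy's bay inside the computer, which the caddy's plug meets when it is home; unseen. Its connector takes up to 22 N (some 30 N on the handle, sliding friction included).
- battery_mid (a point): Bystander: black battery pack with a paper label, 138 x 45 x 30 mm, lying on the table; the point is its centre.
- screwdriver_grip (a point): Bystander: screwdriver lying on the table; the point is in its handle.
- mug_mid (a point): Bystander: white mug, 80 mm across, 95 mm high, standing on the table; the point is on its axis half-way up.

How it is judged:
On the way, in this order (a step that is already met when the one before it is completed fails the run):
1. the brake is set: the shoe bites on the tyre with more than 10 N, the pedal is let go, and the caddy is still out (contact force between brake_shoe and brake_wheel above 10 N and contact force between the fingers and brake_pedal below 0.5 N and value of joint caddy above 0.02 m), for 0.2 s.
2. the caddy is home (within 1.5 mm) while the brake is still set (value of joint caddy below 0.0015 m and contact force between brake_shoe and brake_wheel above 5 N), for 0.2 s.
At the end, for the whole second after the job is handed in: The pedal is up (within 0.1 rad of its upper end) with the shoe off the tyre, the caddy is home within 1.5 mm, and the stand is at rest within 30 mm of where it stood (value of joint brake_pedal below 0.1 rad and contact force between brake_shoe and brake_wheel below 0.1 N and value of joint caddy below 0.0015 m and distance of trolley from where it was at the start of the episode below 0.03 m and linear speed of trolley below 0.01 m/s); the robot touches nothing.
It fails at once if the stand has rolled more than 30 mm from where it stood (distance of trolley from where it was at the start of the episode above 0.03 m).
It fails at once if the brake is stamped on: more than 60 N between shoe and tyre (some 24 to 28 N on the pedal) (contact force between brake_shoe and brake_wheel above 60 N).
It fails at once if the caddy is rammed: more than 22 N on the socket board (contact force between anything else and socket_board above 22 N).
It fails at once if a bystander is moved by more than 20 mm (distance of any of battery_mid, screwdriver_grip, mug_mid from where it was at the start of the episode above 0.02 m).
It also fails if it takes over 72 s, if anything falls off the work surface, if the arm or the gripper's body presses on something with over 40 N, if the wrist force passes 120 N, or if a joint passes its speed limit or range.

## Working session

There is one attempt and no reset: what is moved stays moved. The work goes in short steps, Python scripts to look and compute and a tool call to move; the robot and the scene stay as the last step left them, time stands still between calls to the robot, and variables do not carry over. Pictures are saved under pics/ and viewed, at most 10 in all, crops included, and the job is handed in when it is done.

Besides the shell and the picture viewer there is one more tool, called after ">>>" as a command line: name --argument value ..., lists and objects as JSON in quotes. step_arm: Moves the arm, as the interface text tells. Its arguments: {"type":"object","properties":{"targets":{"type":"string"},"gripper":{"type":"number"},"squeeze":{"type":"number"}},"required":["targets"]}

```bash
mkdir -p pics; ls; cat > h.py <<'E'
import numpy as np, cv2
from station import manip
from scipy.spatial.transform import Rotation as R
def cal(n):
    c=manip.get_calibration(n); f=240/np.tan(np.radians(c["fov_y"])/2)
    if n=="wrist":
        s=manip.sense(); T=np.eye(4);T[:3,:3]=R.from_quat(s["tool_rot"]).as_matrix();T[:3,3]=s["tcp_pos"]
        E=T@np.array(c["tool_from_camera"])
    else: E=np.array(c["extrinsics"])
    return f,c["cx"],c["cy"],c["k1"],E
def ray(C,p):
    f,cx,cy,k,E=C; d=np.array([(p[0]-cx)/f,(p[1]-cy)/f]); u=d.copy()
    for _ in range(30): u=d/(1+k*(u@u))
    v=E[:3,:3]@np.array([u[0],u[1],1]); return E[:3,3],v/np.linalg.norm(v)
def proj(C,X):
    f,cx,cy,k,E=C; q=E[:3,:3].T@(np.array(X)-E[:3,3]); u=q[:2]/q[2]; u=u*(1+k*(u@u)); return np.array([cx+f*u[0],cy+f*u[1]])
def snap(n,name):
    im=manip.snapshot(n); cv2.imwrite(f"pics/{name}.png",im[:,:,::-1]); return im
E
python3 - <<'E'
from h import *
ims=[]
for n in["scene","side","wrist"]:
    C=cal(n); ims.append(manip.snapshot(n)); print(n,C[0],C[3],C[4].round(3).tolist())
    for q in["trolley","pedal_hinge","pedal_toe","caddy_face","brake_wheel","battery_mid","screwdriver_grip","mug_mid"]:
        print(q,[(np.round(r["position"],1).tolist(),round(r["p"],2)) for r in manip.mark_of(n,q)[:2]])
cv2.imwrite("pics/a.png",ims[0][:,:,::-1]);cv2.imwrite("pics/b.png",ims[1][:,:,::-1])
print(manip.sense())
E
```

```text
pics
scene 545.8967659455883 -0.09467852144569135 [[0.328, 0.769, -0.549, 1.199], [0.945, -0.257, 0.203, -0.4], [0.015, -0.585, -0.811, 1.096], [0.0, 0.0, 0.0, 1.0]]
trolley []
pedal_hinge [([369.5, 253.3], 0.57)]
pedal_toe [([347.8, 249.4], 0.76), ([368.3, 254.9], 0.58)]
caddy_face [([351.3, 179.7], 0.91)]
brake_wheel [([383.7, 256.5], 0.7)]
battery_mid [([229.3, 234.6], 0.96)]
screwdriver_grip [([209.5, 290.6], 0.56)]
mug_mid [([278.1, 359.6], 0.9)]
side 584.4008038516746 -0.15765604340400374 [[-1.0, -0.026, 0.013, 0.515], [-0.025, 0.544, -0.839, 0.812], [0.014, -0.839, -0.545, 0.751], [0.0, 0.0, 0.0, 1.0]]
trolley [([228.4, 221.2], 0.24)]
pedal_hinge []
pedal_toe [([334.6, 218.4], 0.4)]
caddy_face [([377.6, 243.1], 0.94)]
brake_wheel []
battery_mid [([399.3, 234.7], 0.94)]
screwdriver_grip [([333.4, 218.3], 0.73)]
mug_mid [([233.3, 221.2], 0.7)]
wrist 389.54763080010713 -0.08528591637260798 [[0.357, -0.883, -0.304, 0.302], [-0.934, -0.338, -0.115, -0.553], [-0.001, 0.325, -0.946, 0.374], [0.0, 0.0, 0.0, 1.0]]
trolley []
pedal_hinge []
pedal_toe []
caddy_face []
brake_wheel []
battery_mid []
screwdriver_grip []
mug_mid []
{'t': 1.35, 'q': array([-1.38447949e+00,  5.27539391e-01,  1.43269369e+00,  5.63719401e-05,
        1.18139988e+00, -1.78500541e-01]), 'qd': array([ 0.00016473,  0.00081999, -0.00055345, -0.00043013,  0.00089368,
       -0.0009673 ]), 'tau': array([-1.31772345e-04, -4.42323875e+01, -1.78417933e+01, -2.79301030e-04,
        8.60279579e-04, -1.49632370e-06]), 'tcp_pos': array([ 0.22302518, -0.58383402,  0.23128818]), 'tool_rot': array([ 9.83411553e-01,  1.81388303e-01,  2.59967363e-05, -2.02573581e-05]), 'force': array([0.5241297 , 0.58976614, 0.26715382]), 'ft_torque': array([-0.04745356,  0.00393691,  0.01764947]), 'gripper_force': 0.0, 'finger_gap': 1.0033588889498533}
```

View pics/a.png

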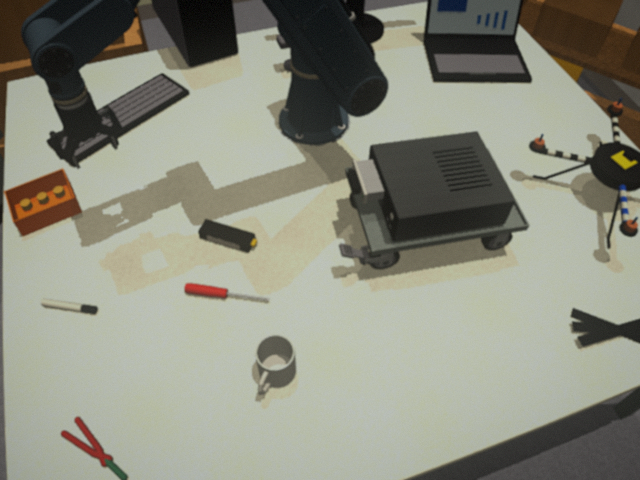

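View pics/b.png

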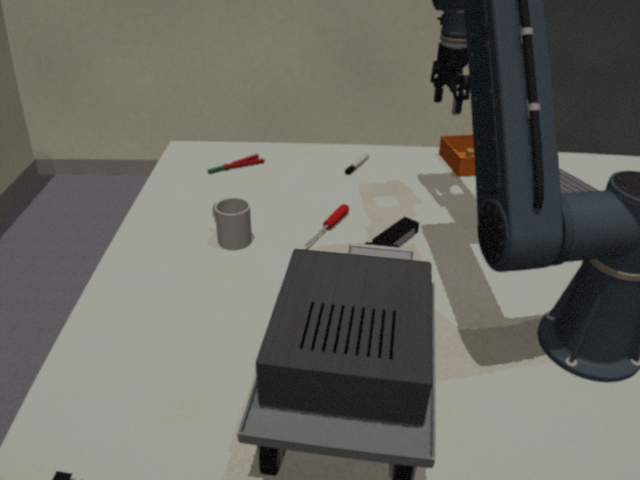

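The stand faces world -y, with the pedal at about (350,250) and the caddy at about (352,185) in the scene view. The battery, screwdriver and mug lie well in front of it. I'll fit the stand pose next.

```bash
cat > m1.py <<'E'
from h import *
def onz(C,p,z):
    o,v=ray(C,p); return (o+v*(z-o[2])/v[2]).round(4)
S,D=cal("scene"),cal("side")
if __name__=="__main__":
    print("caddy",onz(S,(351.3,179.7),.175),onz(D,(377.6,243.1),.175))
    print("toe",onz(S,(347.8,249.4),.0932),"hinge",onz(S,(369.5,253.3),.0555),"wheel",onz(S,(383.7,256.5),.0375))
    print("plat corners scene",onz(S,(527,224),.121),onz(S,(366,251),.121),"side",onz(D,(240,432),.121),onz(D,(435,456),.121))
    print("bat",onz(S,(229,234.6),.015),"screw",onz(S,(209.5,290.6),.012),onz(S,(268,300),.005),"mug",onz(S,(278,359.6),.0475))
    for n,c in(("scene",(330,120,540,280)),("side",(220,220,450,480))):
        im=manip.snapshot(n)[c[1]:c[3],c[0]:c[2],::-1]; cv2.imwrite(f"pics/c_{n}.png",cv2.resize(im,None,fx=3 if n=="scene" else 2.3,fy=3 if n=="scene" else 2.3,interpolation=cv2.INTER_CUBIC))
E
python3 m1.py
```

```text
caddy [ 0.4112 -0.0449  0.175 ] [ 0.4204 -0.0649  0.175 ]
toe [ 0.5395 -0.0974  0.0932] hinge [ 0.5413 -0.0417  0.0555] wheel [ 0.5494 -0.0069  0.0375]
plat corners scene [0.6223 0.3163 0.121 ] [ 0.5746 -0.0693  0.121 ] side [0.6209 0.3177 0.121 ] [0.3661 0.3485 0.121 ]
bat [ 0.3517 -0.3382  0.015 ] screw [ 0.4945 -0.419   0.012 ] [ 0.5577 -0.2962  0.005 ] mug [ 0.727  -0.3197  0.0475]
```

View pics/c_scene.png

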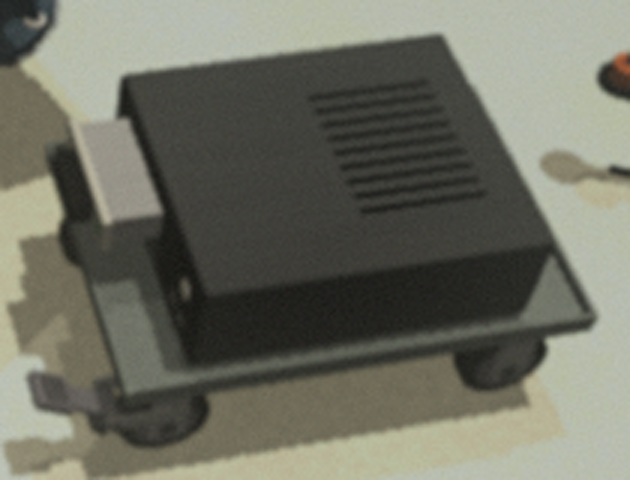

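>>> step_arm --targets "420 -365 -30 -62;420 -365 -30 -62;420 -365 -30 -62;420 -365 -30 -62;420 -365 -30 -62;420 -365 -30 -62;420 -365 -30 -62;420 -365 -30 -62;420 -365 -30 -62;420 -365 -30 -62;420 -365 -30 -62;420 -365 -30 -62" --gripper 1

```text
t: 2.65
tcp_pos: [0.4869, -0.0886, 0.2619]
tool_rot: [0.747, 0.664, 0.001, 0.0]
force: [0.3, -0.1, 0.1]
finger_gap: 0.001
gripper_force: 0.0
```

>>> step_arm --targets "0 0 0 0;0 0 0 0;0 0 0 0;0 0 0 0"

```text
t: 3.05
tcp_pos: [0.4846, -0.0945, 0.2612]
tool_rot: [0.75, 0.661, -0.0, -0.0]
force: [-0.8, -0.1, 0.3]
finger_gap: -0.001
gripper_force: 0.0
```

```bash
python3 - <<'E'
from h import *
s=manip.sense(); print(s["t"],s["tcp_pos"],s["tool_rot"],s["force"],s["finger_gap"])
C=cal("wrist"); im=snap("wrist","w1")
def onz(p,z):
    o,v=ray(C,p); return (o+v*(z-o[2])/v[2]).round(4)
for q,z in(("pedal_toe",.0932),("pedal_hinge",.0555),("caddy_face",.175)):
    print(q,[(np.round(r["position"],1).tolist(),round(r["p"],2),onz(r["position"],z)) for r in manip.mark_of("wrist",q)[:2]])
E
```

```text
3.05 [ 0.48461879 -0.09449533  0.26122218] [ 7.50405117e-01  6.60978151e-01 -1.88165362e-04 -9.49853694e-05] [-0.83830614 -0.13046314  0.32244736] -0.0013879060640421782
pedal_toe [([381.7, 206.6], 0.67, array([ 0.5366, -0.0968,  0.0932]))]
pedal_hinge [([379.6, 145.8], 0.62, array([ 0.5441, -0.0518,  0.0555]))]
caddy_face [([199.6, 194.0], 0.86, array([ 0.4176, -0.0523,  0.175 ]))]
```

View pics/w1.png

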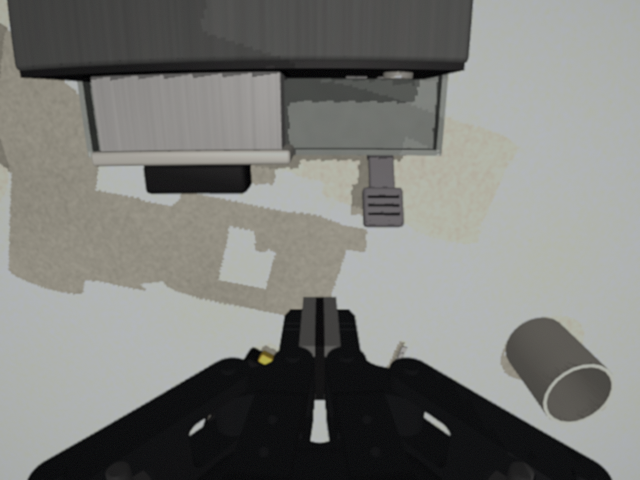

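The wrist view shows the pad at (382,207), the caddy handle at (198,180), and the stand square to the tool. I'm moving above the pad.

>>> step_arm --targets "12 52 0 0;12 52 50 0;12 52 100 0;12 52 150 0;12 52 150 0;12 52 150 0;12 52 150 0"

```text
t: 3.95
tcp_pos: [0.5403, -0.0884, 0.1142]
tool_rot: [0.75, 0.662, 0.001, 0.003]
force: [0.1, -0.2, 0.4]
finger_gap: 0.004
gripper_force: 0.0
```

>>> step_arm --targets "0 0 2 0;0 0 4 0;0 0 6 0;0 0 8 0;0 0 10 0;0 0 12 0;0 0 12 0;0 0 12 0"

```text
t: 4.75
tcp_pos: [0.5381, -0.0875, 0.0991]
tool_rot: [0.75, 0.662, -0.0, -0.0]
force: [-0.5, 1.0, 0.0]
finger_gap: 0.001
gripper_force: 0.0
```

>>> step_arm --targets "0 0 1 0;0 0 2 0;0 0 3 0;0 0 4 0;0 0 5 0;0 0 5 0"

```text
t: 5.35
tcp_pos: [0.5381, -0.0875, 0.0942]
tool_rot: [0.75, 0.662, -0.0, -0.0]
force: [-0.2, 0.1, -0.6]
finger_gap: -0.001
gripper_force: 0.0
```

>>> step_arm --targets "0 0 1 0;-1 0 2 0;-1.5 0 3 0;-2 0 4 0;-2 0 4 0;-2 0 4 0"

```text
t: 5.95
tcp_pos: [0.5381, -0.0894, 0.0907]
tool_rot: [0.75, 0.662, 0.0, 0.0]
force: [-1.0, 1.5, 4.7]
finger_gap: 0.002
gripper_force: 2.0
```

>>> step_arm --targets "-1 0 1.5 0;-2 0 3 0;-3 0 4.5 0;-4 0 6 0;-4.7 0 7.5 0;-5.5 0 9 0;-5.5 0 9 0"

```text
t: 6.65
tcp_pos: [0.5374, -0.0949, 0.082]
tool_rot: [0.75, 0.662, 0.0, 0.0]
force: [-1.2, 2.2, 6.2]
finger_gap: 0.003
gripper_force: 3.4
```

>>> step_arm --targets "-0.5 0 1 0;-1 0 2 0;-1.4 0 3 0;-1.8 0 4 0;-1.8 0 4 0"

```text
t: 7.15
tcp_pos: [0.5372, -0.0966, 0.078]
tool_rot: [0.75, 0.662, 0.0, 0.0]
force: [-0.6, 1.1, 7.5]
finger_gap: 0.003
gripper_force: 3.6
```

>>> step_arm --targets "-0.3 0 0.7 0;-0.6 0 1.4 0;-0.8 0 2 0;-0.8 0 2 0"

```text
t: 7.55
tcp_pos: [0.5371, -0.0974, 0.0761]
tool_rot: [0.75, 0.662, 0.0, 0.0]
force: [-1.0, 1.9, 7.3]
finger_gap: 0.002
gripper_force: 3.8
```

>>> step_arm --targets "-0.3 0 0.7 0;-0.6 0 1.4 0;-0.8 0 2 0;-0.8 0 2 0"

```text
t: 7.95
tcp_pos: [0.537, -0.0982, 0.0741]
tool_rot: [0.75, 0.662, 0.0, 0.0]
force: [-1.5, 2.3, 7.3]
finger_gap: 0.001
gripper_force: 3.8
```

>>> step_arm --targets "-0.2 0 0.7 0;-0.4 0 1.4 0;-0.5 0 2 0;-0.5 0 2 0"

```text
t: 8.35
tcp_pos: [0.5369, -0.0988, 0.0721]
tool_rot: [0.75, 0.662, 0.0, 0.0]
force: [-1.0, 1.2, 8.5]
finger_gap: -0.001
gripper_force: 3.8
```

>>> step_arm --targets "-0.2 0 0.7 0;-0.4 0 1.4 0;-0.5 0 2 0;-0.5 0 2 0"

```text
t: 8.75
tcp_pos: [0.5368, -0.0993, 0.0703]
tool_rot: [0.749, 0.662, 0.0, 0.0]
force: [-1.7, 1.4, 9.3]
finger_gap: -0.004
gripper_force: 4.5
```

>>> step_arm --targets "-0.2 0 0.7 0;-0.3 0 1.4 0;-0.4 0 2 0;-0.4 0 2 0"

```text
t: 9.15
tcp_pos: [0.5368, -0.0996, 0.0687]
tool_rot: [0.75, 0.662, 0.0, 0.0]
force: [-1.6, 2.0, 11.7]
finger_gap: 0.005
gripper_force: 6.0
```

>>> step_arm --targets "-0.2 0 0.7 0;-0.3 0 1.4 0;-0.3 0 2 0;-0.3 0 2 0"

```text
t: 9.55
tcp_pos: [0.5368, -0.0999, 0.0672]
tool_rot: [0.749, 0.662, 0.0, 0.0]
force: [-1.7, 2.3, 15.3]
finger_gap: -0.0
gripper_force: 7.8
```

>>> step_arm --targets "0 0 0.5 0;0 0 1 0;0 0 1.4 0;0 0 1.4 0;0 0 1.4 0"

```text
t: 10.05
tcp_pos: [0.5368, -0.1001, 0.0662]
tool_rot: [0.749, 0.662, 0.0, 0.001]
force: [-4.5, 0.9, 19.4]
finger_gap: 0.0
gripper_force: 9.4
```

>>> step_arm --targets "0 0 -10 0;0 0 -40 0;0 0 -70 0;-10 0 -94 0;-15 -40 -94 0;-15 -85 -94 0;-15 -124 -94 0;-15 -124 -94 0;-15 -124 -94 0;-15 -124 -94 0"

```text
t: 11.05
tcp_pos: [0.4135, -0.1005, 0.1582]
tool_rot: [0.75, 0.662, 0.0, 0.001]
force: [-0.2, 0.1, -0.3]
finger_gap: -0.001
gripper_force: 0.0
```

```bash
python3 - <<'E'
from h import *
s=manip.sense(); print(s["t"],s["tcp_pos"],s["force"])
C=cal("wrist"); im=snap("wrist","w2")
def onz(p,z):
    o,v=ray(C,p); return (o+v*(z-o[2])/v[2]).round(4)
for q,z in(("pedal_toe",.066),("caddy_face",.175)):
    print(q,[(np.round(r["position"],1).tolist(),round(r["p"],2),onz(r["position"],z)) for r in manip.mark_of("wrist",q)[:2]])
E
```

```text
11.05 [ 0.41351818 -0.10054517  0.15823432] [-0.18628137  0.13937844 -0.30475104]
pedal_toe [([511.6, 229.8], 0.94, array([ 0.5392, -0.1075,  0.066 ]))]
caddy_face [([311.9, 209.4], 0.8, array([ 0.4179, -0.0495,  0.175 ]))]
```

View pics/w2.png

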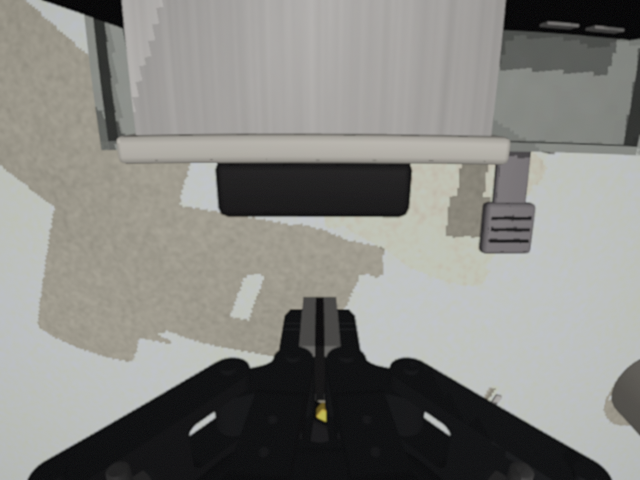

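>>> step_arm --targets "8 0 0 0;16 0 0 0;24 0 0 0;30 0 0 0;33 0 0 0;35 0 0 0;35 0 0 0"

```text
t: 11.9
tcp_pos: [0.4161, -0.0646, 0.158]
tool_rot: [0.749, 0.662, 0.0, 0.0]
force: [-0.0, 0.4, -0.1]
finger_gap: -0.005
gripper_force: 0.0
```

>>> step_arm --targets "1 0 0 0;2 0 0 0;3 0 0 0;4 0 0 0;5 0 0 0;6 0 0 0;7 0 0 0;8 0 0 0;9 0 0 0;10 0 0 0;10 0 0 0"

```text
t: 13.0
tcp_pos: [0.4172, -0.0565, 0.158]
tool_rot: [0.749, 0.663, -0.001, 0.001]
force: [-2.6, -7.9, -0.7]
finger_gap: -0.001
gripper_force: 3.7
```

>>> step_arm --targets "1 0 0 0;2 0 0 0;3 0 0 0;4 0 0 0;5 0 0 0;6 0 0 0;7 0 0 0;8 0 0 0;8 0 0 0"

```text
t: 13.9
tcp_pos: [0.4183, -0.0486, 0.158]
tool_rot: [0.749, 0.663, -0.001, 0.001]
force: [-1.7, -7.5, -0.9]
finger_gap: -0.002
gripper_force: 3.7
```

>>> step_arm --targets "1 0 0 0;2 0 0 0;3 0 0 0;4 0 0 0;5 0 0 0;6 0 0 0;7 0 0 0;8 0 0 0;9 0 0 0;9 0 0 0"

```text
t: 14.9
tcp_pos: [0.4194, -0.0396, 0.158]
tool_rot: [0.749, 0.663, -0.001, 0.001]
force: [-1.6, -7.8, -0.9]
finger_gap: 0.005
gripper_force: 3.7
```

>>> step_arm --targets "0.5 0 0 0;1 0 0 0;1.5 0 0 0;2 0 0 0;2.5 0 0 0;3 0 0 0;3 0 0 0"

```text
t: 15.6
tcp_pos: [0.4197, -0.0367, 0.1579]
tool_rot: [0.749, 0.663, -0.001, 0.001]
force: [-2.2, -7.1, -0.5]
finger_gap: 0.002
gripper_force: 3.9
```

```bash
python3 - <<'E'
from h import *
for n in("scene",):
    a=cv2.imread("pics/a.png")[:,:,::-1]; im=snap(n,"s2")
    for c in((500,150,545,250),(440,140,500,200)):
        A,B=[cv2.cvtColor(np.ascontiguousarray(x[c[1]:c[3],c[0]:c[2]]),cv2.COLOR_RGB2GRAY).astype(np.float32) for x in(a,im)]
        print(cv2.phaseCorrelate(A,B,cv2.createHanningWindow(A.shape[::-1],cv2.CV_32F)))
print(proj(cal("scene"),(.62,.317,.121))-proj(cal("scene"),(.62,.307,.121)))
E
```

```text
((0.8380101911873084, 0.0666228906522548), 0.9736493623521593)
((0.13782548506678793, -0.1308289182347835), 0.8945800219641792)
[ 3.63076713 -1.05251193]
```

>>> step_arm --targets "0.6 0 0 0;1.2 0 0 0;1.8 0 0 0;2.4 0 0 0;3 0 0 0;3 0 0 0"

```text
t: 16.25
tcp_pos: [0.4202, -0.0337, 0.158]
tool_rot: [0.749, 0.663, -0.001, 0.001]
force: [-2.0, -8.5, -2.0]
finger_gap: 0.001
gripper_force: 3.8
```

>>> step_arm --targets "0.6 0 0 0;1.2 0 0 0;1.8 0 0 0;2 0 0 0;2 0 0 0"

```text
t: 16.75
tcp_pos: [0.4204, -0.0318, 0.158]
tool_rot: [0.749, 0.663, -0.001, 0.001]
force: [-1.6, -7.2, -0.1]
finger_gap: -0.0
gripper_force: 3.9
```

>>> step_arm --targets "0.6 0 0 0;1.2 0 0 0;1.5 0 0 0;1.5 0 0 0"

```text
t: 17.15
tcp_pos: [0.4206, -0.0303, 0.158]
tool_rot: [0.749, 0.663, -0.001, 0.001]
force: [-2.8, -7.3, -0.6]
finger_gap: -0.001
gripper_force: 3.9
```

>>> step_arm --targets "0.4 0 0 0;0.8 0 0 0;1 0 0 0;1 0 0 0"

```text
t: 17.55
tcp_pos: [0.4207, -0.0293, 0.158]
tool_rot: [0.749, 0.663, -0.001, 0.001]
force: [-2.4, -7.4, -0.7]
finger_gap: 0.0
gripper_force: 3.9
```

>>> step_arm --targets "0.4 0 0 0;0.8 0 0 0;1 0 0 0;1 0 0 0"

```text
t: 17.95
tcp_pos: [0.4208, -0.0283, 0.1579]
tool_rot: [0.749, 0.663, -0.001, 0.001]
force: [-2.2, -7.1, -0.2]
finger_gap: 0.002
gripper_force: 3.9
```

>>> step_arm --targets "0.4 0 0 0;0.8 0 0 0;0.8 0 0 0"

```text
t: 18.25
tcp_pos: [0.4209, -0.0275, 0.158]
tool_rot: [0.749, 0.663, -0.001, 0.001]
force: [-2.2, -7.4, -0.5]
finger_gap: 0.001
gripper_force: 3.9
```

>>> step_arm --targets "0.4 0 0 0;0.8 0 0 0;0.8 0 0 0"

```text
t: 18.55
tcp_pos: [0.421, -0.0267, 0.158]
tool_rot: [0.749, 0.663, -0.001, 0.001]
force: [-2.2, -8.1, -0.9]
finger_gap: -0.003
gripper_force: 3.9
```

>>> step_arm --targets "0.4 0 0 0;0.8 0 0 0;0.8 0 0 0"

```text
t: 18.85
tcp_pos: [0.4211, -0.0259, 0.1579]
tool_rot: [0.749, 0.663, -0.001, 0.001]
force: [-2.0, -8.3, -0.4]
finger_gap: -0.001
gripper_force: 3.9
```

>>> step_arm --targets "0.3 0 0 0;0.6 0 0 0;0.6 0 0 0"

```text
t: 19.15
tcp_pos: [0.4212, -0.0253, 0.1579]
tool_rot: [0.749, 0.663, -0.001, 0.001]
force: [-1.8, -8.2, -0.2]
finger_gap: 0.0
gripper_force: 3.9
```

>>> step_arm --targets "0.4 0 0 0;0.8 0 0 0;0.8 0 0 0"

```text
t: 19.45
tcp_pos: [0.4213, -0.0245, 0.158]
tool_rot: [0.749, 0.663, -0.001, 0.001]
force: [-2.0, -7.7, -0.5]
finger_gap: 0.001
gripper_force: 3.9
```

>>> step_arm --targets "0.4 0 0 0;0.8 0 0 0;0.8 0 0 0"

```text
t: 19.75
tcp_pos: [0.4214, -0.0237, 0.158]
tool_rot: [0.749, 0.663, -0.001, 0.001]
force: [-1.1, -7.4, -0.5]
finger_gap: -0.0
gripper_force: 3.9
```

```bash
python3 - <<'E'
from h import *
s=manip.sense(); print(s["t"],s["tcp_pos"],s["force"])
C=cal("wrist"); im=snap("wrist","w3"); im=snap("scene","s3")
a=cv2.imread("pics/a.png")[:,:,::-1]
for c in((500,150,545,250),(440,140,500,200),(470,220,540,255)):
        A,B=[cv2.cvtColor(np.ascontiguousarray(x[c[1]:c[3],c[0]:c[2]]),cv2.COLOR_RGB2GRAY).astype(np.float32) for x in(a,im)]
        print(cv2.phaseCorrelate(A,B,cv2.createHanningWindow(A.shape[::-1],cv2.CV_32F)))
E
```

```text
19.75 [ 0.42143028 -0.0237396   0.15797121] [-1.14608099 -7.44489152 -0.45468298]
((0.9106344110860718, 0.031145453251866684), 1.0068371603224013)
((0.20545732669504702, -0.025448753697215665), 0.875343140496148)
((0.48463639437083117, -0.1170225348343088), 1.0318823640729173)
```

View pics/w3.png

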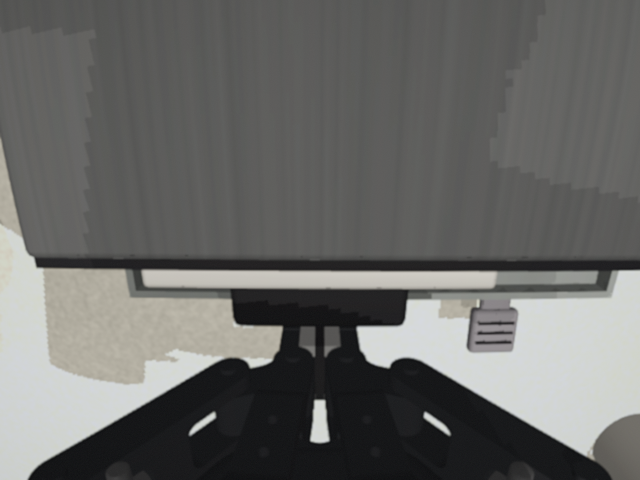

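The handle (320,305) is nearly in, the bezel is close to the computer's front edge, and the stand hasn't moved. I'll keep pushing in small steps.

>>> step_arm --targets "0.4 0 0 0;0.8 0 0 0;0.8 0 0 0"

```text
t: 20.15
tcp_pos: [0.4215, -0.0229, 0.158]
tool_rot: [0.749, 0.663, -0.001, 0.001]
force: [-1.8, -7.9, -0.7]
finger_gap: -0.003
gripper_force: 3.9
```

>>> step_arm --targets "0.4 0 0 0;0.8 0 0 0;0.8 0 0 0"

```text
t: 20.45
tcp_pos: [0.4216, -0.0221, 0.158]
tool_rot: [0.749, 0.663, -0.001, 0.001]
force: [-1.6, -7.8, -0.0]
finger_gap: 0.005
gripper_force: 3.9
```

>>> step_arm --targets "0.4 0 0 0;0.8 0 0 0;0.8 0 0 0"

```text
t: 20.75
tcp_pos: [0.4217, -0.0219, 0.158]
tool_rot: [0.749, 0.663, -0.002, 0.001]
force: [-2.6, -10.0, -1.2]
finger_gap: -0.001
gripper_force: 5.2
```

>>> step_arm --targets "0.4 0 0 0;0.4 0 0 0;0.4 0 0 0"

```text
t: 21.05
tcp_pos: [0.4217, -0.0218, 0.158]
tool_rot: [0.749, 0.663, -0.002, 0.002]
force: [-3.5, -11.7, 0.2]
finger_gap: -0.0
gripper_force: 5.9
```

>>> step_arm --targets "0.4 0 0 0;0.4 0 0 0;0.4 0 0 0"

```text
t: 21.35
tcp_pos: [0.4217, -0.0217, 0.158]
tool_rot: [0.749, 0.663, -0.002, 0.002]
force: [-2.9, -12.1, -0.4]
finger_gap: 0.002
gripper_force: 6.6
```

The caddy hit a hard stop at about 12 N, so it's home. I'm backing off and moving over the pedal with the gripper partly open.

>>> step_arm --targets "-10 0 0 0;-40 0 0 0;-72 0 0 0;-72 45 0 0;-72 90 0 0;-72 125 0 0;-72 125 0 0;-72 125 0 0;-72 125 0 0" --gripper 0.35 --squeeze 40

```text
t: 22.25
tcp_pos: [0.5351, -0.1051, 0.1574]
tool_rot: [0.75, 0.662, -0.001, -0.001]
force: [0.1, -0.2, 0.2]
finger_gap: 0.649
gripper_force: 0.0
```

```bash
python3 - <<'E'
from h import *
s=manip.sense(); print(s["t"],s["tcp_pos"],s["force"],s["finger_gap"])
C=cal("wrist"); im=snap("wrist","w4")
def onz(p,z):
    o,v=ray(C,p); return (o+v*(z-o[2])/v[2]).round(4)
for q,z in(("pedal_toe",.066),("caddy_face",.175),("pedal_hinge",.0555)):
    print(q,[(np.round(r["position"],1).tolist(),round(r["p"],2),onz(r["position"],z)) for r in manip.mark_of("wrist",q)[:2]])
E
```

```text
22.25 [ 0.53508316 -0.10510417  0.15739711] [ 0.10419022 -0.16630674  0.19860801] 0.6489260642058255
pedal_toe [([324.6, 245.9], 0.65, array([ 0.5385, -0.1073,  0.066 ]))]
caddy_face []
pedal_hinge []
```

View pics/w4.png

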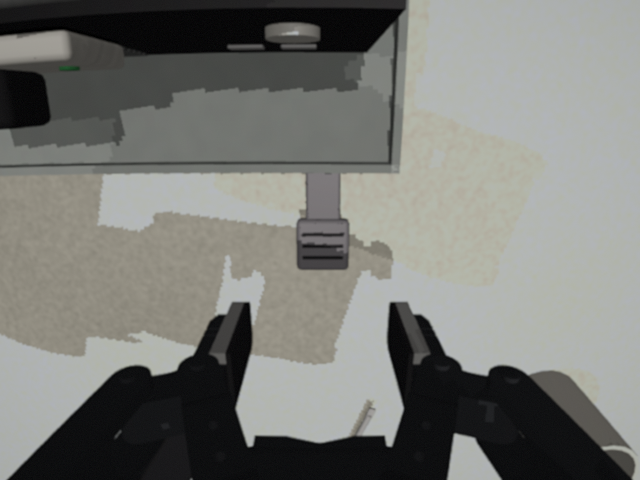

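The pad (323,244) is centred between the open fingers, and a green LED shows on the caddy. I'm descending to pinch the pad.

>>> step_arm --targets "0 2 20 0;0 2 45 0;0 2 70 0;0 2 90 0;0 2 105 0;0 2 114 0;0 2 114 0;0 2 114 0"

```text
t: 23.25
tcp_pos: [0.5391, -0.1061, 0.0443]
tool_rot: [0.75, 0.662, 0.0, 0.0]
force: [0.1, -0.3, -0.1]
finger_gap: 0.649
gripper_force: 0.0
```

>>> step_arm --targets "0 0 0 0;0 0 0 0;0 0 0 0;0 0 0 0;0 0 0 0;0 0 0 0" --gripper 1 --squeeze 40

```text
t: 23.85
tcp_pos: [0.5368, -0.1057, 0.0449]
tool_rot: [0.749, 0.662, -0.001, -0.002]
force: [-4.4, -0.5, 5.1]
finger_gap: 0.39
gripper_force: 40.5
```

>>> step_arm --targets "0.2 0 -1.5 0;0.4 0 -3 0;0.8 0 -5 0;1.1 0 -7 0;1.6 0 -9 0;2.2 0 -11 0;2.2 0 -11 0"

```text
t: 24.55
tcp_pos: [0.5372, -0.103, 0.0538]
tool_rot: [0.749, 0.662, -0.001, -0.002]
force: [-4.8, -1.8, -13.8]
finger_gap: 0.396
gripper_force: 41.5
```

>>> step_arm --targets "0.7 0 -2 0;1.4 0 -4 0;2.2 0 -6 0;3 0 -8 0;3.9 0 -10 0;5 0 -12 0;5 0 -12 0"

```text
t: 25.25
tcp_pos: [0.5379, -0.0975, 0.0662]
tool_rot: [0.749, 0.662, -0.001, -0.002]
force: [-5.8, 0.5, -15.0]
finger_gap: 0.383
gripper_force: 41.6
```

>>> step_arm --targets "0.8 0 -1.5 0;1.6 0 -3 0;2.5 0 -4.5 0;3.4 0 -6 0;4.2 0 -7.5 0;4.2 0 -7.5 0"

```text
t: 25.85
tcp_pos: [0.5385, -0.0931, 0.0735]
tool_rot: [0.75, 0.662, -0.001, -0.002]
force: [-5.8, 2.6, -18.0]
finger_gap: 0.384
gripper_force: 41.8
```

>>> step_arm --targets "0.5 0 -1 0;1 0 -2 0;1 0 -2 0"

```text
t: 26.15
tcp_pos: [0.5386, -0.0919, 0.0753]
tool_rot: [0.75, 0.662, -0.001, -0.003]
force: [-4.4, 3.0, -19.8]
finger_gap: 0.384
gripper_force: 41.9
```

>>> step_arm --targets "0.4 0 -1 0;0.8 0 -2 0;0.8 0 -2 0"

```text
t: 26.45
tcp_pos: [0.5386, -0.091, 0.077]
tool_rot: [0.75, 0.662, -0.001, -0.003]
force: [-4.2, 2.8, -23.4]
finger_gap: 0.386
gripper_force: 42.7
```

>>> step_arm --targets "0.3 0 -0.7 0;0.6 0 -1.5 0;0.6 0 -1.5 0"

```text
t: 26.75
tcp_pos: [0.5387, -0.0909, 0.0773]
tool_rot: [0.75, 0.662, -0.001, -0.003]
force: [-2.2, 2.1, -32.9]
finger_gap: 0.381
gripper_force: 43.7
```

>>> step_arm --targets "0 0 1 0;0 0 2 0;0 0 2 0"

```text
t: 27.05
tcp_pos: [0.5388, -0.091, 0.0771]
tool_rot: [0.75, 0.662, -0.001, -0.002]
force: [-5.4, 2.1, -20.4]
finger_gap: 0.379
gripper_force: 45.1
```

>>> step_arm --targets "0 0 0 0;0 0 0 0;0 0 0 0;0 0 0 0" --gripper 0.35

```text
t: 27.45
tcp_pos: [0.5432, -0.0934, 0.0798]
tool_rot: [0.75, 0.662, 0.002, 0.003]
force: [-0.2, -0.1, 0.5]
finger_gap: 0.646
gripper_force: 0.0
```

>>> step_arm --targets "0 0 -20 0;0 0 -50 0;0 0 -90 0;-20 -20 -130 0;-40 -50 -170 0;-40 -50 -170 0;-40 -50 -170 0;-40 -50 -170 0"

```text
t: 28.25
tcp_pos: [0.4863, -0.1256, 0.2474]
tool_rot: [0.75, 0.662, 0.0, -0.0]
force: [0.4, -0.1, -1.2]
finger_gap: 0.647
gripper_force: 0.0
```

```bash
python3 - <<'E'
from h import *
s=manip.sense(); print(s["t"],s["tcp_pos"],s["force"],s["finger_gap"])
C=cal("wrist"); im=snap("wrist","w5"); im=snap("scene","s5")
def onz(C,p,z):
    o,v=ray(C,p); return (o+v*(z-o[2])/v[2]).round(4)
for q,z in(("pedal_toe",.0932),("caddy_face",.175),("pedal_hinge",.0555)):
    print(q,[(np.round(r["position"],1).tolist(),round(r["p"],2),onz(C,r["position"],z)) for r in manip.mark_of("wrist",q)[:2]],
     [(np.round(r["position"],1).tolist(),round(r["p"],2)) for r in manip.mark_of("scene",q)[:2]])
a=cv2.imread("pics/a.png")[:,:,::-1]
for c in((500,150,545,250),(440,140,500,200),(470,220,540,255)):
        A,B=[cv2.cvtColor(np.ascontiguousarray(x[c[1]:c[3],c[0]:c[2]]),cv2.COLOR_RGB2GRAY).astype(np.float32) for x in(a,im)]
        print(cv2.phaseCorrelate(A,B,cv2.createHanningWindow(A.shape[::-1],cv2.CV_32F)))
E
```

```text
28.25 [ 0.48634941 -0.12562949  0.24740367] [ 0.38292737 -0.14330778 -1.19839456] 0.6470829232380655
pedal_toe [([381.7, 168.8], 0.95, array([ 0.5389, -0.0941,  0.0932]))] [([348.3, 251.2], 0.69)]
caddy_face [([171.0, 60.4], 0.86, array([ 0.4237, -0.0092,  0.175 ]))] [([367.0, 181.7], 0.95)]
pedal_hinge [([376.5, 111.5], 0.96, array([ 0.5436, -0.0528,  0.0555]))] [([365.7, 254.3], 0.85)]
((0.5259259253577078, -0.004087902718801217), 0.9973481424119738)
((0.08645506200595676, -0.10579594245334079), 1.0094476217693753)
((0.20585615196873164, -0.10172950272620795), 0.9995630509507509)
```

View pics/w5.png

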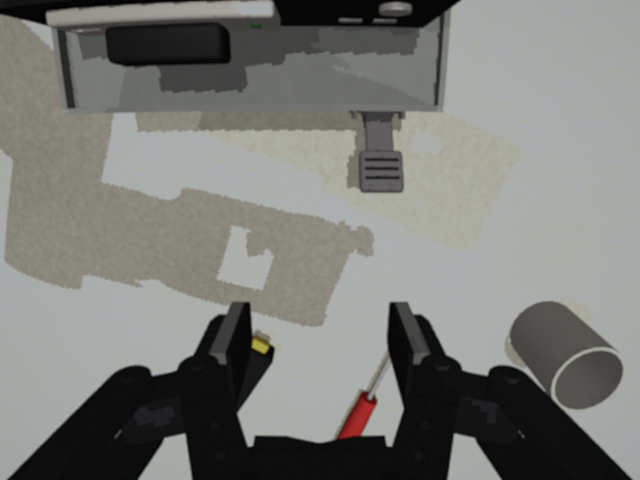

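The pedal is back up: the toe mark fits the 0 rad height, and it was lifted onto a hard stop. The caddy is seated with its LED green, and the stand, battery, screwdriver and mug look unmoved. I'm handing in.

```bash
python3 -c "
from station import manip
print(manip.sign_off())"
```

```text
the job is handed in; nothing more can be done
None
```

I handed the job in after about 28 s of the 72 s: the brake was set at about 18–19 N, the caddy was pressed to its hard stop at about 12 N, the pedal was lifted back to its upper stop, and the stand moved no more than about 2 mm; no verdict came back.

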